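# Set up the sample warmer on a dry-goods counter

### The job

Get the two-disc sample warmer ready: first take the empty steel cup off it and stand the cup upright in the wooden tray. Then stand the tall canister wholly on the large dark disc and the short canister wholly on the small dark disc, and last of all turn the guarded thermostat dial clockwise until its white pointer points at the raised rib on the guard collar. Keep the cup and canisters upright all the way, set them down gently rather than dropping them, and leave the other things on the counter where they are.

Things in the scene. Friction and masses are not known exactly. Their poses are not given: they have to be found in the camera images.
- warmer: Fixed white box-shaped warmer, 150 (x) x 400 (y) mm, deck 60 mm above the counter. Origin: centre of its underside. Two round dark discs lie on its deck at local y = -135 and y = -5 mm (x = 0; which of the two is where changes), and a dial in a steel guard collar at local y = +138 mm, x = 0. The collar stands 34 mm above the deck, inside radius 45, outside radius 52 mm.
- disc_large: Large dark steel disc on the warmer's deck, radius 55 mm, 4 mm thick, fixed. Origin: centre of its underside (its top is 4 mm higher, 64 mm above the counter).
- disc_small: Small dark steel disc on the warmer's deck, radius 40 mm, 4 mm thick, fixed. Origin: centre of its underside (its top is 4 mm higher, 64 mm above the counter).
- canister_tall: Tall closed cylindrical metal canister with a dark lid and a small black lid knob: body radius 32 mm with straight sides up to 122 mm, lid radius 30 mm up to 132 mm, sloping to 136 mm, knob radius 9 mm up to 150 mm. About 0.5 kg. Origin: centre of its underside; z up along its axis. It stands on the counter, to the left in front of the warmer.
- canister_short: Short closed cylindrical metal canister of the same make: body radius 25 mm with straight sides up to 72 mm, lid radius 23 mm up to 82 mm, sloping to 86 mm, knob radius 9 mm up to 100 mm. About 0.3 kg. Origin: centre of its underside; z up. It stands on the counter, to the left in front of the warmer; the two canisters may swap places.
- cup: Open straight-sided steel cup, radius 30 mm, 85 mm tall, wall 4 mm, about 0.18 kg. Origin: centre of its underside; z up. It starts on the disc at the end of the warmer away from the dial.
- tray: Fixed shallow square wooden tray, 150 x 150 mm outside, rim 16 mm high, wall and floor 6 mm thick (floor 6 mm above the counter). Origin: centre of its underside.
- dial (a joint): Angle of the thermostat dial, rad: 0 with the white pointer towards the warmer's own -x side (the side facing the robot), growing clockwise seen from above; stops at 0 and 2.2. The pointer meets the rib at 1.57. It stays where it is left (friction torque about 0.08 N m).
- dial_grip (a point): Point on the dial's upright axis at a good gripping height, 28 mm above the deck, it turns with the dial. The dial is black: a round base (radius 30, 10 mm high) and on it an upright bar 56 mm long, 16 mm thick, its top 40 mm above the deck; the bar lies along this point's own x axis and the white pointer is on the -x half of its top. The collar leaves about 37 mm beside each face of the bar.
- dial_mark (a point): Top of the raised steel rib on the collar, 48.5 mm from the dial's axis on the warmer's +y side.
- bowl: White bowl, radius 60 mm, 50 mm high, standing right of the warmer; to be left alone. Origin: centre of its underside.
- nut_jar: Jar with a lid, radius 35 mm, 130 mm high, beyond the warmer; to be left alone. Origin: centre of its underside.
- scoop: Spoon about 200 mm long lying left of the canisters; to be left alone. Origin: under its middle.
- snack_carton: Small open cardboard carton of snacks, 150 x 120 mm, 90 mm high, left of the warmer; to be left alone. Origin: centre of its underside.

How it is judged:
By the outcome, as a careful person would: the job done as asked, in the order asked, and still so for the second after the job is handed in, with the robot touching nothing.
It also fails if it takes over 72 s, if anything falls off the work surface, if the arm or the gripper's body presses on something with over 40 N, if the wrist force passes 120 N, or if a joint passes its speed limit or range.

### The arm

A 6-joint arm with a two-finger parallel gripper is mounted at the origin on the work surface. World frame = base frame: x ahead of the robot, y to its left, z up, the work surface at z = 0. Lengths are in m, angles in degrees, forces in N, time in s.
With the tool pointing down it reaches from about 0.325 to 0.85 m from the base axis. Payload 15.5 kg.
Tool frame: the origin (TCP) lies midway between the tips of the shut fingers; the grasp point (between the pads) lies arm.grip_point_offset behind it (arm.grip_point_offset is the distance from the TCP to the grasp point, in m); z points along the fingers, y is the line along which they close (so a half turn about z gives the same grasp; the last joint's range is limited). The gripper opens to 91 mm and grips with 3 to 60 N. Pads are 32 mm wide; open, the fingers measure 118 mm over their backs; the gripper's body (76 mm by 178 mm) begins 60 mm behind the grasp point.
Start: joints at [-72.794, 28.281, 77.091, -0, 74.628, -5.472], TCP at [0.241, -0.577, 0.214] pointing down, gripper open.
Joint ranges: [-166.48, 166.48], [-47.26, 123.95], [12.59, 153.08], [-70.14, 250.14], [6.76, 159.57], [-176.63, 176.63]. Speed limits (degrees/s): [108.29, 108.29, 147.25, 172.46, 172.46, 172.46].

### API

Orientations are given as a 3x3 rotation matrix whose columns are the frame's x, y, z axes.
In Python, from plant import status, grab_frame, arm, finder gives the robot as it stands.
- The arm moves only by the tool servo_tool, never from a script. Its argument "motion" is a list that holds one entry, the list of rows, each a list of 6 numbers: the shift along the tool's x, y, z each as a share of 0.12 m, from -1 to 1, then the turn, a rotation vector about the tool's x, y, z each as a share of pi rad, from -1 to 1. A call has 1 to 10 rows; each row is the pose to reach, as a shift and turn from the pose commanded when the call began, along the tool's axes at that moment, turning the shorter way round; what a row does not reach only later rows make up. A row lasts 1/10 s, in which the tool goes at most 50 mm and 8.59 degrees, less where a joint would pass 70% of its speed; a pose out of reach is approached as far as the arm can. A call with a number of a shift or a turn outside -1 to 1 is refused whole. A call with a gripper value outside its range is refused whole. "hand" is the closure, from 0 (fully open) to 1 (shut), set as the call begins (left out, the last holds). The fingers move at their own pace and stop on an object; "squeeze" is the grip in N (left out, the last holds). Time passes only in rows, so rows that repeat a pose let the fingers close. It gives the time, the measured TCP pose, the force, the opening and the grip force at its end, in the units of the state.
- status.get_state(): the state, without advancing time (a new reading comes with each control period).
- grab_frame(name): name is "side" or "top" or "wrist"; returns a dict with "frame" (420x560x3 uint8, blue, green, red), "intrinsics" (3x3 intrinsics, pixels), "R" (3x3) and "t" (3): a world point X has camera coordinates R X + t; the wrist camera has in their place "tool_from_camera" (4x4, takes a point from camera to tool coordinates, whose origin is the TCP and whose axes are the flange's). Camera axes: x right, y down, z forward; pixel columns grow to the right and rows downward; lengths in m; the calibration is good to about 2 mm. A picture is of the moment at which its call begins: read the wrist's pose just before it. There is no depth.
- arm.finish_job(): hands the job in; it is judged then, once.
Trained networks look in the newest picture that a camera, given by its name, has taken for a name from the list of things; names that differ only in an ending like _2 or _b are one class to them, and where a whole thing is asked for, a point or a joint stands for the part that bears it (a point fixed in the world has none). Each returns a list of dicts, best first, with "p" (0 to 1); they miss things now and then, are a little off and sometimes report something else, mostly with a low value. They report only what shows in the picture. A call takes as long as a camera call.
- finder.look_for(camera, thing): "at" ([column, row] in pixels, amid what is visible of it).
- finder.silhouettes(camera, thing): "region" (420x560 bool, what is visible of it) and "at" ([column, row] in pixels, amid what is visible of it).
The state is a dict: "time": time; "q": joint angles; "qd": joint speeds; "tau": joint torques, N m; "ee_pos": TCP position; "tcp_rot": TCP orientation; "ft_force": force on the tool from outside, world axes, zero at the start; "torque": the same for the moment, N m; "grip_width": finger opening in m; "finger_force": force on a finger pad.
Only numpy, scipy, OpenCV 4.12 (cv2) and the standard library are available. Lean on these libraries where they do the work, as an engineer would, in place of code of your own. Each camera call takes 0.05 s, during which the arm holds its last target. There are 200 camera calls.

## Working session

There is one attempt and no reset: what is moved stays moved. The work goes in short steps, Python scripts to look and compute and a tool call to move; the robot and the scene stay as the last step left them, time stands still between calls to the robot, and variables do not carry over. Pictures are saved under pics/ and viewed, at most 10 in all, crops included, and the job is handed in when it is done.

Besides the shell and the picture viewer there is one more tool, called after "Emit:" as name(argument=value, ...) on one line, values as JSON. servo_tool: Moves the arm, as the interface text tells. Shift numbers are shares of 0.12 m and turn numbers shares of pi rad, none past 1 either way. Its arguments: {"type":"object","properties":{"motion":{"type":"array","items":{"type":"array","items":{"type":"array","items":{"type":"number","minimum":-1,"maximum":1}}}},"hand":{"type":"number"},"squeeze":{"type":"number"}},"required":["motion"]}

```bash
ls; mkdir -p pics; cat > h.py <<'E'
import numpy as np,cv2
from plant import status,grab_frame,arm,finder
def ray(f,px):
    K,R,t=[np.array(f[k]) for k in("intrinsics","R","t")]
    d=R.T@np.linalg.inv(K)@np.array([px[0],px[1],1.]);return -R.T@t,d
def onz(f,px,z):
    o,d=ray(f,px);return o+d*(z-o[2])/d[2]
def proj(f,X):
    K,R,t=[np.array(f[k]) for k in("intrinsics","R","t")]
    c=K@(R@np.array(X)+t);return c[:2]/c[2]
E
python3 - <<'E'
from h import *
s=status.get_state();print(s,arm.grip_point_offset)
fs={}
for c in("top","side"):
    f=grab_frame(c);fs[c]=f;cv2.imwrite(f"pics/{c}0.png",f["frame"])
    R,t=np.array(f["R"]),np.array(f["t"]);print(c,-R.T@t)
    for n,z in dict(disc_large=.064,disc_small=.064,canister_tall=.1,canister_short=.06,cup=.1,tray=.006,dial=.1,bowl=.03,nut_jar=.1,warmer=.06).items():
        r=finder.silhouettes(c,n)[:2]
        for q in r: print(n,round(q["p"],2),np.round(q["at"]),np.round(onz(f,q["at"],z),3),q["region"].sum())
E
```

```text
pics
{'time': 0.0, 'q': array([-7.27944164e+01,  2.83125976e+01,  7.71283017e+01, -5.12304486e-04,
        7.46282096e+01, -5.47171668e+00]), 'qd': array([-0.03376095, -0.01546324, -0.08803231, -0.03987796,  0.02351803,
       -0.00168682]), 'tau': array([ 1.89471917e-03, -8.78822136e+01, -3.81853473e+01,  7.09023722e-02,
        5.30852191e-02, -1.15537728e-04]), 'ee_pos': array([ 0.24084762, -0.57630817,  0.21335616]), 'tcp_rot': array([[ 9.22690011e-01,  3.85542488e-01, -3.65024583e-04],
       [ 3.85542646e-01, -9.22689301e-01,  1.14965085e-03],
       [ 1.06434972e-04, -1.20150390e-03, -9.99999273e-01]]), 'ft_force': array([ 0.43114818,  0.14414015, -0.04691179]), 'torque': array([ 0.00913625, -0.01895653, -0.04079765]), 'finger_force': 0.0, 'grip_width': 0.09122105430356617} 0.0188
top [0.45552228 0.03723041 1.2319888 ]
disc_large 0.88 [290. 203.] [ 0.625 -0.015  0.064] 1261
disc_small 0.57 [326. 211.] [ 0.601 -0.114  0.064] 140
disc_small 0.24 [288. 202.] [ 0.627 -0.012  0.064] 1239
canister_tall 0.91 [228. 275.] [0.435 0.145 0.1  ] 578
canister_tall 0.49 [264. 205.] [0.615 0.
[... 570 characters left out ...]
8 [213. 172.] [0.405 0.295 0.064] 151
disc_large 0.58 [294. 227.] [0.627 0.005 0.064] 704
disc_small 0.61 [300. 278.] [ 0.62  -0.172  0.064] 180
canister_tall 0.77 [224. 200.] [0.444 0.095 0.1  ] 978
canister_short 0.63 [291. 231.] [ 0.62  -0.005  0.06 ] 651
canister_short 0.47 [213. 171.] [0.402 0.306 0.06 ] 140
cup 0.8 [301. 255.] [ 0.625 -0.133  0.1  ] 978
cup 0.54 [284. 147.] [0.64  0.367 0.1  ] 1707
tray 0.95 [210. 333.] [ 0.406 -0.258  0.006] 4207
tray 0.7 [305. 279.] [ 0.64  -0.129  0.006] 221
dial 0.68 [291. 193.] [0.634 0.11  0.1  ] 183
bowl 0.96 [289. 399.] [ 0.561 -0.431  0.03 ] 2704
warmer 0.82 [291. 252.] [ 0.608 -0.083  0.06 ] 5053
warmer 0.3 [290. 193.] [0.636 0.164 0.06 ] 247
```

```bash
python3 -c "
import cv2
a=cv2.imread('pics/top0.png')[140:350,90:490];cv2.imwrite('pics/top0c.png',cv2.resize(a,None,fx=2,fy=2,interpolation=2))
a=cv2.imread('pics/side0.png')[90:420,110:420];cv2.imwrite('pics/side0c.png',cv2.resize(a,None,fx=1.8,fy=1.8,interpolation=2))"
```

```text
(no output)
```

View pics/top0c.png

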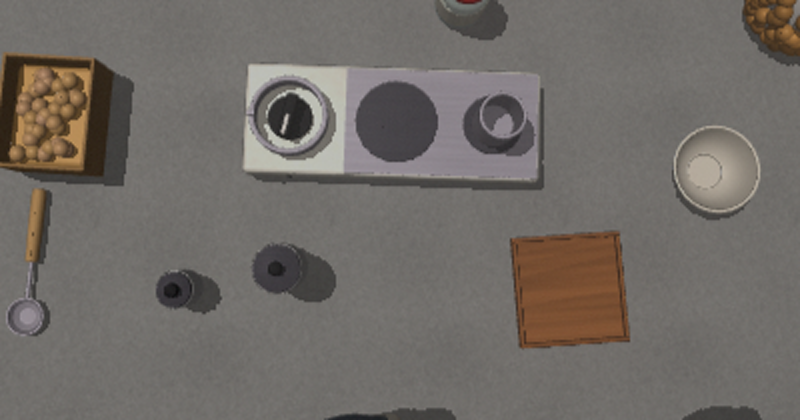

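View pics/side0c.png

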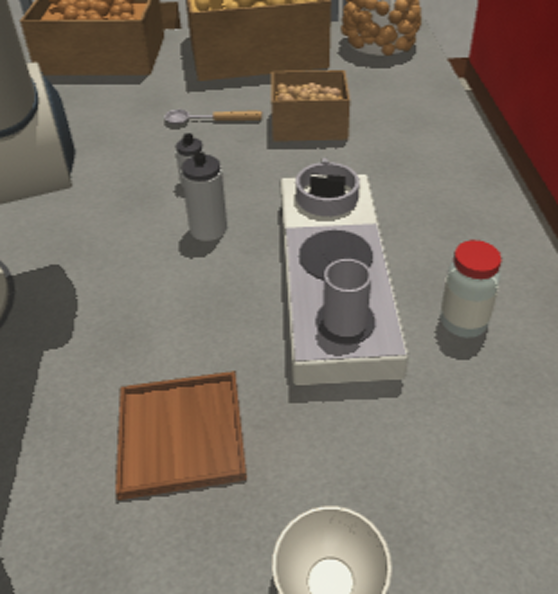

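Top crop: cup at about (501,117) on the right-hand small disc, the large disc (396,121) is in the middle, and the dial (289,116) is at the left. The tall canister is at (277,268), the short one at (175,289) and the tray at (570,290). The side view agrees. Next I'll refine the positions by fitting models to the silhouettes.

```bash
cat >> h.py <<'E'
from scipy.optimize import minimize
def cyl(x,y,segs,n=40):
    a=np.linspace(0,2*np.pi,n);return [np.array([[x+r*np.cos(b),y+r*np.sin(b),z] for z in(z0,z1) for b in a]) for r,z0,z1 in segs]
def box(x,y,yaw,lx,ly,z0,z1):
    c,s=np.cos(yaw),np.sin(yaw);return [np.array([[x+c*u*lx/2-s*v*ly/2,y+s*u*lx/2+c*v*ly/2,z] for z in(z0,z1) for u in(-1,1) for v in(-1,1)])]
def mask(f,parts,S=16):
    m=np.zeros((420,560),np.uint8)
    for P in parts:
        p=np.array([proj(f,X) for X in P]);h=cv2.convexHull(np.round(p*S).astype(np.int32)).astype(np.int32)
        cv2.fillConvexPoly(m,h,1,cv2.LINE_8,4)
    return m>0
def fit(frs,regs,model,p0,step=.01):
    def L(p):
        v=0
        for f,r in zip(frs,regs):
            m=mask(f,model(p));v-=(m&r).sum()/(m|r).sum()
        return v/len(frs)
    n=len(p0);sx=np.vstack([p0]+[np.array(p0)+step*(4 if i==2 else 1)*np.eye(n)[i] for i in range(n)])
    r=minimize(L,p0,method="Nelder-Mead",options=dict(initial_simplex=sx,xatol=2e-4,fatol=1e-4,maxiter=120));return np.round(r.x,4),round(-r.fun,3)
TALL=[(.032,0,.122),(.03,.122,.132),(.009,.136,.15)];SHORT=[(.025,0,.072),(.023,.072,.082),(.009,.086,.1)]
up=lambda segs,h:[(r,a+h,b+h) for r,a,b in segs]
E
python3 - <<'E'
from h import *
F={c:grab_frame(c) for c in("top","side")}
def S(c,n,near):
    for q in finder.silhouettes(c,n):
        if np.hypot(*(np.array(q["at"])-near))<15: return q["region"]
for n,mod,p0,pt,ps in [
 ("canister_tall",lambda p:cyl(*p,TALL),[.435,.145],(228,275),(224,200)),
 ("canister_short",lambda p:cyl(*p,SHORT),[.406,.273],(181,286),(213,171)),
 ("cup",lambda p:cyl(*p,[(.03,.064,.149)]),[.63,-.14],(339,198),(301,255)),
 ("disc_large",lambda p:cyl(*p,[(.055,.06,.064)]),[.627,-.012],(290,203),None),
 ("tray",lambda p:box(*p,.15,.15,0,.016),[.406,-.25,.05],(374,284),(210,333)),
 ("warmer",lambda p:box(*p,.15,.4,0,.06),[.62,.04,-.03],(266,204),None)]:
    for cs in (["top"],["side"],["top","side"]):
        R=[S(c,n,pt if c=="top" else ps) for c in cs if (c=="top" or ps)]
        if len(R)<len(cs) or any(r is None for r in R): print(n,cs,"none");continue
        print(n,cs,fit([F[c] for c in cs],R,mod,p0))
f=F["top"]
C=np.array([onz(f,(90+a/2,140+b/2),.06)[:2] for a,b in[(247,65),(540,73),(538,180),(244,172)]]);print(C.round(3),C.mean(0))
K=np.array([onz(f,(90+a/2,140+b/2),z)[:2] for a,b,z in[(289,116,.094),(396.5,121,.064)]]);print(K.round(4))
print(grab_frame("wrist")["tool_from_camera"])
E
```

```text
canister_tall ['top'] (array([0.4394, 0.1437]), np.float64(0.883))
canister_tall ['side'] (array([0.4383, 0.1419]), np.float64(0.939))
canister_tall ['top', 'side'] (array([0.4383, 0.1412]), np.float64(0.911))
canister_short ['top'] (array([0.4103, 0.2799]), np.float64(0.913))
canister_short ['side'] (array([0.3979, 0.37  ]), np.float64(0.3))
canister_short ['top', 'side'] (array([0.4099, 0.2799]), np.float64(0.591))
cup ['top'] (array([ 0.6285, -0.141 ]), np.float64(0.917))
cup ['side'] (array([ 0.6255, -0.1408]), np.float64(0.913))
cup ['top', 'side'] (array([ 0.6256, -0.1389]), np.float64(0.919))
disc_large ['top'] (array([ 0.6322, -0.0111]), np.float64(0.94))
disc_large ['side'] none
disc_large ['top', 'side'] none
tray ['top'] (array([ 0.4052, -0.2488,  0.0692]), np.float64(0.967))
tray ['side'] (array([ 0.4052, -0.2495,  0.0745]), np.float64(0.941))
tray ['top', 'side'] (array([ 0.4053, -0.249 ,  0.0681]), np.float64(0.954))
warmer ['top'] (array([ 0.6322, -0.0045, -0.0286]), np.float64(0.71))
warmer ['side'] none
warmer ['top', 'side'] none
[[ 0.708  0.191]
 [ 0.697 -0.208]
 [ 0.551 -0.201]
 [ 0.563  0.193]] [ 0.62976783 -0.00641164]
[[ 0.633   0.1304]
 [ 0.6307 -0.0115]]
[[-1.05515890e-04 -9.61232094e-01 -2.75740550e-01  7.71458821e-02]
 [ 9.99999994e-01 -9.45340706e-05 -5.31177118e-05  2.96466975e-05]
 [ 2.49915727e-05 -2.75740554e-01  9.61232098e-01 -1.71153477e-01]
 [ 0.00000000e+00  0.00000000e+00  0.00000000e+00  1.00000000e+00]]
```

Emit:
servo_tool(motion=[[[1, -0.5, 0, 0, 0, -0.374], [1, -0.5, 0, 0, 0, -0.374], [1, -0.5, 0, 0, 0, -0.374], [1, -0.5, 0, 0, 0, -0.374], [1, -0.5, 0, 0, 0, -0.374], [1, -0.5, 0, 0, 0, -0.374], [1, -0.5, 0, 0, 0, -0.374], [1, -0.5, 0, 0, 0, -0.374], [1, -0.5, 0, 0, 0, -0.374]]], hand=0)

```text
time: 3.15
ee_pos: [0.3286, -0.475, 0.2139]
tcp_rot: [[-0.002, 1.0, 0.0], [1.0, 0.002, -0.0], [-0.0, 0.0, -1.0]]
ft_force: [0.3, -0.1, -0.7]
grip_width: 0.091
finger_force: 0.0
```

Emit:
servo_tool(motion=[[[0.93, 0.82, 0, 0, 0, 0], [0.93, 0.82, 0, 0, 0, 0], [0.93, 0.82, 0, 0, 0, 0], [0.93, 0.82, 0, 0, 0, 0]]])

```text
time: 3.55
ee_pos: [0.4299, -0.3594, 0.214]
tcp_rot: [[0.0, 1.0, 0.001], [1.0, -0.0, 0.001], [0.001, 0.001, -1.0]]
ft_force: [-0.4, -0.7, 0.6]
grip_width: 0.0912
finger_force: 0.0
```

Emit:
servo_tool(motion=[[[0.93, 0.82, 0, 0, 0, 0], [0.93, 0.82, 0, 0, 0, 0], [0.93, 0.82, 0, 0, 0, 0], [0.93, 0.82, 0, 0, 0, 0], [0.93, 0.82, 0, 0, 0, 0]]])

```text
time: 4.05
ee_pos: [0.5257, -0.2514, 0.2138]
tcp_rot: [[0.001, 1.0, -0.0], [1.0, -0.001, -0.0], [-0.0, -0.0, -1.0]]
ft_force: [-0.0, 0.2, -0.5]
grip_width: 0.0911
finger_force: 0.0
```

```bash
cat >> h.py <<'E'
def wrist():
    s=status.get_state();f=grab_frame("wrist");T=np.array(f["tool_from_camera"])
    W=np.eye(4);W[:3,:3]=s["tcp_rot"];W[:3,3]=s["ee_pos"];C=np.linalg.inv(W@T);f=dict(f);f["R"]=C[:3,:3];f["t"]=C[:3,3];return s,f
E
python3 - <<'E'
from h import *
s,f=wrist();cv2.imwrite("pics/w1.png",f["frame"])
for n,mod,p0 in[("cup",lambda p:cyl(*p,[(.03,.064,.149)]),[.626,-.14]),("disc_large",lambda p:cyl(*p,[(.055,.06,.064)]),[.631,-.0115]),("disc_small",lambda p:cyl(*p,[(.04,.06,.064)]),[.6276,-.1415])]:
    for q in finder.silhouettes("wrist",n)[:2]: print(n,q["p"],q["at"],proj(f,(*p0,.1)),q["region"].sum(),fit([f],[q["region"]],mod,p0))
E
```

```text
cup 0.67 [407.0, 71.1] [397.85857579  71.60856456] 8159 (array([ 0.6236, -0.1409]), np.float64(0.968))
disc_large 0.17 [339.6, 65.7] [ 423.2106978  -119.03055406] 13349 (array([ 0.5876, -0.1257]), np.float64(0.366))
disc_small 0.82 [349.9, 81.7] [399.57740155  73.53003781] 1400 (array([ 0.6235, -0.1409]), np.float64(0.228))
```

View pics/w1.png

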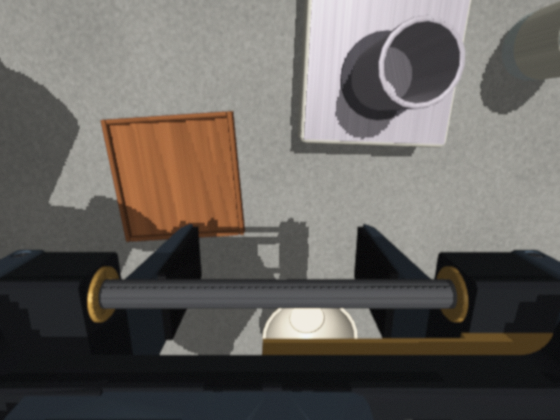

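Emit:
servo_tool(motion=[[[0.92, 0.82, 0, 0, 0, 0], [0.92, 0.82, 0, 0, 0, 0], [0.92, 0.82, 0, 0, 0, 0], [0.92, 0.82, 0, 0, 0, 0], [0.92, 0.82, 0, 0, 0, 0], [0.92, 0.82, 0.2, 0, 0, 0], [0.92, 0.82, 0.4, 0, 0, 0], [0.92, 0.82, 0.6, 0, 0, 0], [0.92, 0.82, 0.8, 0, 0, 0], [0.92, 0.82, 0.88, 0, 0, 0]]])

```text
time: 5.25
ee_pos: [0.6217, -0.143, 0.1064]
tcp_rot: [[0.003, 1.0, -0.003], [1.0, -0.003, 0.001], [0.001, -0.003, -1.0]]
ft_force: [-0.3, -1.1, 0.3]
grip_width: 0.0911
finger_force: 0.0
```

Emit:
servo_tool(motion=[[[0, 0, 0, 0, 0, 0], [0, 0, 0, 0, 0, 0], [0, 0, 0, 0, 0, 0], [0, 0, 0, 0, 0, 0], [0, 0, 0, 0, 0, 0], [0, 0, 0, 0, 0, 0]]], hand=0.7, squeeze=15)

```text
time: 5.85
ee_pos: [0.6243, -0.1416, 0.1092]
tcp_rot: [[-0.0, 1.0, 0.001], [1.0, 0.0, -0.001], [-0.001, 0.001, -1.0]]
ft_force: [0.2, 0.6, 6.9]
grip_width: 0.0586
finger_force: 15.0
```

Emit:
servo_tool(motion=[[[0, 0, -0.05, 0, 0, 0], [0, 0, -0.15, 0, 0, 0], [0, 0, -0.3, 0, 0, 0], [0, 0, -0.45, 0, 0, 0], [-0.1, -0.2, -0.5, 0, 0, 0], [-0.2, -0.4, -0.5, 0, 0, 0], [-0.3, -0.6, -0.5, 0, 0, 0], [-0.4, -0.8, -0.5, 0, 0, 0], [-0.45, -0.91, -0.5, 0, 0, 0]]])

```text
time: 6.75
ee_pos: [0.5131, -0.1961, 0.1692]
tcp_rot: [[0.001, 1.0, 0.0], [1.0, -0.001, -0.0], [-0.0, 0.0, -1.0]]
ft_force: [-0.5, 0.6, -2.2]
grip_width: 0.059
finger_force: 15.0
```

Emit:
servo_tool(motion=[[[-0.1, -0.2, 0, 0, 0, 0], [-0.2, -0.4, 0, 0, 0, 0], [-0.3, -0.6, 0, 0, 0, 0], [-0.4, -0.8, 0.1, 0, 0, 0], [-0.45, -0.91, 0.25, 0, 0, 0], [-0.45, -0.91, 0.4, 0, 0, 0], [-0.45, -0.91, 0.55, 0, 0, 0], [-0.45, -0.91, 0.7, 0, 0, 0], [-0.45, -0.91, 0.75, 0, 0, 0], [-0.45, -0.91, 0.75, 0, 0, 0]]])

```text
time: 7.75
ee_pos: [0.4055, -0.2493, 0.0782]
tcp_rot: [[-0.0, 1.0, -0.001], [1.0, 0.0, 0.001], [0.001, -0.001, -1.0]]
ft_force: [0.1, -0.8, -1.6]
grip_width: 0.0588
finger_force: 15.0
```

Emit:
servo_tool(motion=[[[0, 0, 0.08, 0, 0, 0], [0, 0, 0.15, 0, 0, 0], [0, 0, 0.2, 0, 0, 0], [0, 0, 0.21, 0, 0, 0], [0, 0, 0.218, 0, 0, 0], [0, 0, 0.225, 0, 0, 0], [0, 0, 0.23, 0, 0, 0], [0, 0, 0.233, 0, 0, 0], [0, 0, 0.235, 0, 0, 0]]])

```text
time: 8.65
ee_pos: [0.4056, -0.2495, 0.051]
tcp_rot: [[0.0, 1.0, 0.001], [1.0, -0.0, -0.001], [-0.001, 0.001, -1.0]]
ft_force: [-2.8, 3.9, 24.8]
grip_width: 0.0587
finger_force: 15.0
```

Emit:
servo_tool(motion=[[[0, 0, -0.005, 0, 0, 0], [0, 0, -0.01, 0, 0, 0], [0, 0, -0.01, 0, 0, 0], [0, 0, -0.01, 0, 0, 0], [0, 0, -0.01, 0, 0, 0]]], hand=0)

```text
time: 9.15
ee_pos: [0.4054, -0.2495, 0.0513]
tcp_rot: [[0.0, 1.0, -0.0], [1.0, -0.0, 0.0], [0.0, -0.0, -1.0]]
ft_force: [-0.1, -0.3, 0.2]
grip_width: 0.0909
finger_force: 0.0
```

Emit:
servo_tool(motion=[[[0, 0, -0.2, 0, 0, 0], [0, 0, -0.4, 0, 0, 0], [0, 0, -0.7, 0, 0, 0], [0.1, 0, -1, 0, 0, 0], [0.25, 0, -1, 0, 0, 0]]])

```text
time: 9.65
ee_pos: [0.4072, -0.221, 0.1751]
tcp_rot: [[0.001, 1.0, 0.005], [1.0, -0.001, -0.004], [-0.004, 0.005, -1.0]]
ft_force: [0.3, -0.1, -0.2]
grip_width: 0.0913
finger_force: 0.0
```

Emit:
servo_tool(motion=[[[0.4, 0.05, -0.06, 0, 0, 0], [0.8, 0.09, -0.06, 0, 0, 0], [1, 0.09, -0.06, 0, 0, 0]]])

```text
time: 9.95
ee_pos: [0.4159, -0.0967, 0.1787]
tcp_rot: [[-0.001, 1.0, 0.0], [1.0, 0.001, 0.001], [0.001, 0.0, -1.0]]
ft_force: [-0.1, -0.3, 0.5]
grip_width: 0.0911
finger_force: 0.0
```

Emit:
servo_tool(motion=[[[0.4, 0.05, -0.06, 0, 0, 0], [0.8, 0.09, -0.06, 0, 0, 0], [1, 0.09, -0.06, 0, 0, 0], [1, 0.09, -0.06, 0, 0, 0], [1, 0.09, -0.06, 0, 0, 0]]])

```text
time: 10.45
ee_pos: [0.4269, 0.0208, 0.1857]
tcp_rot: [[-0.002, 1.0, -0.0], [1.0, 0.002, -0.0], [-0.0, -0.0, -1.0]]
ft_force: [0.1, -0.5, -0.6]
grip_width: 0.0911
finger_force: 0.0
```

```bash
python3 - <<'E'
from h import *
s,f=wrist();print(s["ee_pos"]);cv2.imwrite("pics/w2.png",f["frame"])
for n,mod,p0 in[("canister_tall",lambda p:cyl(*p,TALL),[.438,.1415]),("canister_short",lambda p:cyl(*p,SHORT),[.410,.28]),("disc_large",lambda p:cyl(*p,[(.055,.06,.064)]),[.631,-.0115])]:
    for q in finder.silhouettes("wrist",n)[:2]: print(n,q["p"],q["at"],proj(f,(*p0,.06)),q["region"].sum(),fit([f],[q["region"]],mod,p0))
f=grab_frame("top")
for q in finder.silhouettes("top","cup")[:1]: print(q["p"],fit([f],[q["region"]],lambda p:cyl(*p,[(.03,.006,.091)]),[.405,-.249]))
for q in finder.silhouettes("top","disc_small")[:1]: print(q["p"],fit([f],[q["region"]],lambda p:cyl(*p,[(.04,.06,.064)]),[.6276,-.1415]))
f=grab_frame("side")
for n,mod,p0 in[("cup",lambda p:cyl(*p,[(.03,.006,.091)]),[.405,-.249]),("disc_small",lambda p:cyl(*p,[(.04,.06,.064)]),[.6276,-.1415])]:
    for q in finder.silhouettes("side",n)[:2]: print(n,q["p"],q["at"],fit([f],[q["region"]],mod,p0))
E
```

```text
[0.42689357 0.02079316 0.18567667]
canister_tall 0.72 [289.2, 46.5] [291.36940224  61.91889746] 7520 (array([0.4352, 0.1439]), np.float64(0.959))
disc_large 0.81 [484.2, 215.9] [482.07633554 228.16862967] 7292 (array([ 0.6307, -0.0109]), np.float64(0.765))
0.96 (array([ 0.4051, -0.248 ]), np.float64(0.847))
0.67 (array([ 0.6274, -0.1414]), np.float64(0.944))
cup 0.84 [206.9, 315.1] (array([ 0.4074, -0.2464]), np.float64(0.892))
disc_small 0.73 [301.6, 271.0] (array([ 0.627, -0.14 ]), np.float64(0.911))
disc_small 0.72 [289.6, 398.3] (array([ 0.6276, -0.1415]), np.float64(-0.0))
```

View pics/w2.png

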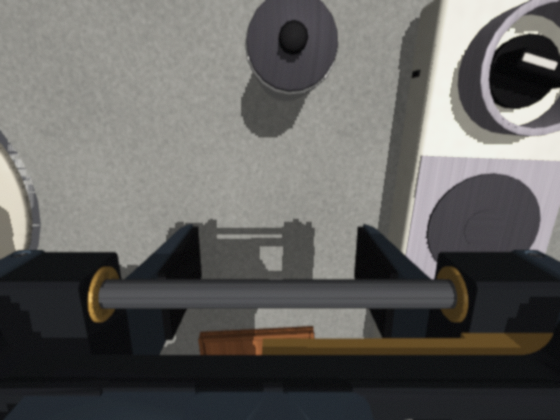

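Emit:
servo_tool(motion=[[[0.4, 0.07, 0, 0, 0, 0], [0.8, 0.07, 0, 0, 0, 0], [1, 0.07, 0, 0, 0, 0], [1, 0.07, 0, 0, 0, 0], [1, 0.07, 0, 0, 0, 0]]])

```text
time: 11.45
ee_pos: [0.4352, 0.1407, 0.1856]
tcp_rot: [[-0.001, 1.0, -0.0], [1.0, 0.001, -0.0], [-0.0, -0.0, -1.0]]
ft_force: [-0.1, 0.4, -0.3]
grip_width: 0.0909
finger_force: 0.0
```

Emit:
servo_tool(motion=[[[0.02, 0, 0.2, 0, 0, 0], [0.02, 0, 0.4, 0, 0, 0], [0.02, 0, 0.6, 0, 0, 0], [0.02, 0, 0.75, 0, 0, 0], [0.02, 0, 0.83, 0, 0, 0], [0.02, 0, 0.83, 0, 0, 0]]])

```text
time: 12.05
ee_pos: [0.4349, 0.1421, 0.0854]
tcp_rot: [[0.001, 1.0, -0.002], [1.0, -0.001, -0.0], [-0.0, -0.002, -1.0]]
ft_force: [-0.4, -0.0, 0.5]
grip_width: 0.0911
finger_force: 0.0
```

Emit:
servo_tool(motion=[[[0, 0, 0, 0, 0, 0], [0, 0, 0, 0, 0, 0], [0, 0, 0, 0, 0, 0], [0, 0, 0, 0, 0, 0], [0, 0, 0, 0, 0, 0], [0, 0, 0, 0, 0, 0]]], hand=0.7, squeeze=25)

```text
time: 12.65
ee_pos: [0.4359, 0.1431, 0.0866]
tcp_rot: [[-0.0, 1.0, 0.001], [1.0, 0.0, 0.0], [0.0, 0.001, -1.0]]
ft_force: [1.8, -0.7, 7.9]
grip_width: 0.0638
finger_force: 25.0
```

Emit:
servo_tool(motion=[[[0, 0, -0.05, 0, 0, 0], [0, 0, -0.15, 0, 0, 0], [0, 0, -0.3, 0, 0, 0], [0, 0, -0.5, 0, 0, 0], [0, 0, -0.7, 0, 0, 0], [-0.1, 0.1, -0.8, 0, 0, 0], [-0.25, 0.3, -0.8, 0, 0, 0], [-0.4, 0.5, -0.8, 0, 0, 0], [-0.55, 0.7, -0.8, 0, 0, 0], [-0.64, 0.81, -0.8, 0, 0, 0]]])

```text
time: 13.65
ee_pos: [0.5339, 0.0649, 0.1822]
tcp_rot: [[0.001, 1.0, 0.0], [1.0, -0.001, -0.0], [-0.0, 0.0, -1.0]]
ft_force: [-0.1, -0.1, -4.4]
grip_width: 0.0632
finger_force: 25.0
```

Emit:
servo_tool(motion=[[[-0.16, 0.2, 0, 0, 0, 0], [-0.32, 0.4, 0, 0, 0, 0], [-0.48, 0.6, 0, 0, 0, 0], [-0.58, 0.75, 0, 0, 0, 0], [-0.65, 0.81, 0, 0, 0, 0], [-0.65, 0.81, 0, 0, 0, 0], [-0.65, 0.81, 0.08, 0, 0, 0], [-0.65, 0.81, 0.16, 0, 0, 0], [-0.65, 0.81, 0.2, 0, 0, 0], [-0.65, 0.81, 0.2, 0, 0, 0]]])

```text
time: 14.65
ee_pos: [0.6288, -0.0113, 0.157]
tcp_rot: [[-0.0, 1.0, -0.002], [1.0, 0.0, 0.0], [0.0, -0.002, -1.0]]
ft_force: [0.8, 0.2, -5.3]
grip_width: 0.0637
finger_force: 25.0
```

Emit:
servo_tool(motion=[[[0, 0.01, 0.02, 0, 0, 0], [0, 0.01, 0.035, 0, 0, 0], [0, 0.01, 0.045, 0, 0, 0], [0, 0.01, 0.052, 0, 0, 0], [0, 0.01, 0.057, 0, 0, 0], [0, 0.01, 0.06, 0, 0, 0], [0, 0.01, 0.06, 0, 0, 0]]])

```text
time: 15.35
ee_pos: [0.631, -0.0119, 0.1509]
tcp_rot: [[0.0, 1.0, 0.0], [1.0, -0.0, 0.0], [0.0, 0.0, -1.0]]
ft_force: [0.8, -0.2, -4.9]
grip_width: 0.0637
finger_force: 25.0
```

Not quite in contact yet (weight is still carried), so I'll go down slightly more.

Emit:
servo_tool(motion=[[[0, 0, 0.004, 0, 0, 0], [0, 0, 0.008, 0, 0, 0], [0, 0, 0.011, 0, 0, 0], [0, 0, 0.011, 0, 0, 0]]])

```text
time: 15.75
ee_pos: [0.6312, -0.0119, 0.1506]
tcp_rot: [[0.0, 1.0, 0.001], [1.0, -0.0, -0.0], [-0.0, 0.001, -1.0]]
ft_force: [-3.1, 0.4, 8.8]
grip_width: 0.0637
finger_force: 25.0
```

Emit:
servo_tool(motion=[[[0, 0, -0.004, 0, 0, 0], [0, 0, -0.004, 0, 0, 0], [0, 0, -0.004, 0, 0, 0], [0, 0, -0.004, 0, 0, 0], [0, 0, -0.004, 0, 0, 0]]], hand=0)

```text
time: 16.25
ee_pos: [0.631, -0.0119, 0.15]
tcp_rot: [[0.0, 1.0, -0.0], [1.0, -0.0, 0.0], [0.0, -0.0, -1.0]]
ft_force: [-0.6, 0.6, 0.3]
grip_width: 0.091
finger_force: 0.0
```

Emit:
servo_tool(motion=[[[0, 0, -0.15, 0, 0, 0], [0, 0, -0.35, 0, 0, 0], [0, 0, -0.55, 0, 0, 0], [0, 0, -0.7, 0, 0, 0], [0, 0, -0.7, 0, 0, 0]]])

```text
time: 16.75
ee_pos: [0.6322, -0.012, 0.2367]
tcp_rot: [[0.0, 1.0, 0.004], [1.0, -0.0, -0.0], [-0.0, 0.004, -1.0]]
ft_force: [0.2, -0.8, -0.5]
grip_width: 0.0912
finger_force: 0.0
```

Emit:
servo_tool(motion=[[[0.3, -0.3, 0, 0, 0, 0], [0.6, -0.6, 0, 0, 0, 0], [0.9, -0.92, 0, 0, 0, 0], [0.9, -0.92, 0, 0, 0, 0]]])

```text
time: 17.15
ee_pos: [0.5161, 0.099, 0.2333]
tcp_rot: [[-0.003, 1.0, -0.003], [1.0, 0.003, 0.001], [0.001, -0.003, -1.0]]
ft_force: [-0.1, -0.4, -0.8]
grip_width: 0.0914
finger_force: 0.0
```

Emit:
servo_tool(motion=[[[0.3, -0.3, 0.1, 0, 0, 0], [0.6, -0.6, 0.3, 0, 0, 0], [0.7, -0.92, 0.4, 0, 0, 0], [0.7, -0.92, 0.4, 0, 0, 0], [0.7, -0.92, 0.4, 0, 0, 0], [0.7, -0.92, 0.4, 0, 0, 0]]])

```text
time: 17.75
ee_pos: [0.4114, 0.18, 0.1862]
tcp_rot: [[0.0, 1.0, 0.001], [1.0, -0.0, 0.0], [0.0, 0.001, -1.0]]
ft_force: [0.2, -0.1, 0.8]
grip_width: 0.0917
finger_force: 0.0
```

```bash
python3 - <<'E'
from h import *
s,f=wrist();print(s["ee_pos"]);cv2.imwrite("pics/w3.png",f["frame"])
for n,mod,p0 in[("canister_short",lambda p:cyl(*p,SHORT),[.410,.28])]:
    for q in finder.silhouettes("wrist",n)[:2]: print(n,q["p"],q["at"],proj(f,(*p0,.06)),q["region"].sum(),fit([f],[q["region"]],mod,p0))
f=grab_frame("side")
for n,mod,p0 in[("canister_tall",lambda p:cyl(*p,up(TALL,.064)),[.631,-.012])]:
    for q in finder.silhouettes("side",n)[:2]: print(n,q["p"],q["at"],fit([f],[q["region"]],mod,p0))
E
```

```text
[0.41135736 0.18003659 0.18617888]
canister_short 0.83 [274.4, 83.9] [276.58128302  87.44822283] 2741 (array([0.4077, 0.2796]), np.float64(0.927))
canister_tall 0.63 [299.6, 211.6] (array([ 0.6326, -0.0096]), np.float64(0.908))
```

Emit:
servo_tool(motion=[[[0.3, -0.03, 0, 0, 0, 0], [0.6, -0.03, 0, 0, 0, 0], [0.83, -0.03, 0, 0, 0, 0], [0.83, -0.03, 0, 0, 0, 0], [0.83, -0.03, 0.2, 0, 0, 0], [0.83, -0.03, 0.4, 0, 0, 0], [0.83, -0.03, 0.5, 0, 0, 0], [0.83, -0.03, 0.5, 0, 0, 0]]])

```text
time: 18.75
ee_pos: [0.4061, 0.2786, 0.1248]
tcp_rot: [[0.001, 1.0, -0.002], [1.0, -0.001, -0.001], [-0.001, -0.002, -1.0]]
ft_force: [-0.5, -0.6, 0.6]
grip_width: 0.0912
finger_force: 0.0
```

Emit:
servo_tool(motion=[[[0, 0, 0.2, 0, 0, 0], [0, 0, 0.4, 0, 0, 0], [0, 0, 0.6, 0, 0, 0], [0, 0, 0.73, 0, 0, 0], [0, 0, 0.77, 0, 0, 0], [0, 0, 0.77, 0, 0, 0]]])

```text
time: 19.35
ee_pos: [0.4069, 0.2795, 0.0339]
tcp_rot: [[0.0, 1.0, -0.0], [1.0, -0.0, -0.0], [-0.0, -0.0, -1.0]]
ft_force: [0.1, -0.1, 0.5]
grip_width: 0.0912
finger_force: 0.0
```

Emit:
servo_tool(motion=[[[0, 0, 0, 0, 0, 0], [0, 0, 0, 0, 0, 0], [0, 0, 0, 0, 0, 0], [0, 0, 0, 0, 0, 0], [0, 0, 0, 0, 0, 0], [0, 0, 0, 0, 0, 0], [0, 0, 0, 0, 0, 0]]], hand=0.8, squeeze=25)

```text
time: 20.05
ee_pos: [0.4072, 0.28, 0.0339]
tcp_rot: [[0.0, 1.0, 0.001], [1.0, -0.0, 0.0], [0.0, 0.001, -1.0]]
ft_force: [3.8, 0.4, 5.2]
grip_width: 0.0496
finger_force: 25.0
```

Emit:
servo_tool(motion=[[[0, 0, -0.05, 0, 0, 0], [0, 0, -0.15, 0, 0, 0], [0, 0, -0.3, 0, 0, 0], [0, 0, -0.5, 0, 0, 0], [-0.1, 0, -0.7, 0, 0, 0], [-0.3, 0, -0.75, 0, 0, 0], [-0.51, 0, -0.75, 0, 0, 0]]])

```text
time: 20.75
ee_pos: [0.4068, 0.2183, 0.1255]
tcp_rot: [[-0.001, 1.0, 0.002], [1.0, 0.001, 0.001], [0.001, 0.002, -1.0]]
ft_force: [0.2, 1.0, -4.2]
grip_width: 0.0495
finger_force: 25.0
```

Emit:
servo_tool(motion=[[[-0.25, 0, 0, 0, 0, 0], [-0.5, 0, 0, 0, 0, 0], [-0.75, 0, 0, 0, 0, 0], [-1, 0, 0, 0, 0, 0]]])

```text
time: 21.15
ee_pos: [0.4061, 0.0975, 0.1244]
tcp_rot: [[-0.0, 1.0, -0.0], [1.0, 0.0, 0.0], [0.0, -0.0, -1.0]]
ft_force: [0.3, -0.8, -3.2]
grip_width: 0.0492
finger_force: 25.0
```

Emit:
servo_tool(motion=[[[-0.25, 0.1, 0, 0, 0, 0], [-0.5, 0.2, 0, 0, 0, 0], [-0.75, 0.3, 0, 0, 0, 0], [-1, 0.4, 0, 0, 0, 0]]])

```text
time: 21.55
ee_pos: [0.4545, -0.0227, 0.1244]
tcp_rot: [[0.0, 1.0, -0.0], [1.0, -0.0, 0.0], [0.0, -0.0, -1.0]]
ft_force: [0.5, -0.2, -3.0]
grip_width: 0.0492
finger_force: 25.0
```

Emit:
servo_tool(motion=[[[-0.25, 0.05, 0, 0, 0, 0], [-0.5, 0.1, 0, 0, 0, 0], [-0.75, 0.2, 0, 0, 0, 0], [-0.9, 0.3, 0, 0, 0, 0], [-1, 0.4, 0, 0, 0, 0], [-1, 0.4, 0, 0, 0, 0]]])

```text
time: 22.15
ee_pos: [0.5038, -0.143, 0.1244]
tcp_rot: [[0.001, 1.0, 0.001], [1.0, -0.001, -0.001], [-0.001, 0.001, -1.0]]
ft_force: [0.4, 0.5, -3.3]
grip_width: 0.0493
finger_force: 25.0
```

Emit:
servo_tool(motion=[[[0, 0.2, 0, 0, 0, 0], [0, 0.4, 0, 0, 0, 0], [0, 0.6, 0, 0, 0, 0], [0, 0.8, 0, 0, 0, 0], [0, 0.95, 0, 0, 0, 0], [0, 1, 0, 0, 0, 0], [0, 1, 0.05, 0, 0, 0], [0, 1, 0.1, 0, 0, 0], [0, 1, 0.14, 0, 0, 0], [0, 1, 0.14, 0, 0, 0]]])

```text
time: 23.15
ee_pos: [0.6213, -0.1413, 0.1059]
tcp_rot: [[0.0, 1.0, -0.002], [1.0, -0.0, 0.001], [0.001, -0.002, -1.0]]
ft_force: [-0.6, -0.3, -3.3]
grip_width: 0.0496
finger_force: 25.0
```

Emit:
servo_tool(motion=[[[0, 0.035, 0.015, 0, 0, 0], [0, 0.035, 0.03, 0, 0, 0], [0, 0.035, 0.045, 0, 0, 0], [0, 0.035, 0.055, 0, 0, 0], [0, 0.035, 0.065, 0, 0, 0], [0, 0.035, 0.07, 0, 0, 0], [0, 0.035, 0.074, 0, 0, 0], [0, 0.035, 0.078, 0, 0, 0], [0, 0.035, 0.08, 0, 0, 0]]])

```text
time: 24.05
ee_pos: [0.6269, -0.1415, 0.0979]
tcp_rot: [[-0.0, 1.0, 0.0], [1.0, 0.0, -0.0], [-0.0, 0.0, -1.0]]
ft_force: [-3.3, 0.7, 8.5]
grip_width: 0.0493
finger_force: 25.0
```

Emit:
servo_tool(motion=[[[0, 0, -0.004, 0, 0, 0], [0, 0, -0.004, 0, 0, 0], [0, 0, -0.004, 0, 0, 0], [0, 0, -0.004, 0, 0, 0], [0, 0, -0.004, 0, 0, 0]]], hand=0)

```text
time: 24.55
ee_pos: [0.6268, -0.1415, 0.0977]
tcp_rot: [[0.0, 1.0, -0.0], [1.0, -0.0, 0.0], [0.0, -0.0, -1.0]]
ft_force: [-0.5, 0.1, 0.2]
grip_width: 0.0866
finger_force: 0.0
```

Emit:
servo_tool(motion=[[[0, 0, -0.15, 0, 0, 0], [0, 0, -0.35, 0, 0, 0], [0, 0, -0.6, 0, 0, 0], [0, 0, -0.9, 0, 0, 0], [0, 0, -1, 0, 0, 0]]])

```text
time: 25.05
ee_pos: [0.6281, -0.1419, 0.2215]
tcp_rot: [[0.0, 1.0, 0.005], [1.0, -0.0, -0.001], [-0.001, 0.005, -1.0]]
ft_force: [-0.0, 0.6, -0.3]
grip_width: 0.0909
finger_force: 0.0
```

Emit:
servo_tool(motion=[[[0, 0, -0.25, 0, 0, 0], [0, 0, -0.25, 0, 0, 0], [0.3, 0, -0.25, 0, 0, 0], [0.6, 0.03, -0.25, 0, 0, 0], [0.95, 0.06, -0.25, 0, 0, 0], [0.95, 0.06, -0.25, 0, 0, 0], [0.95, 0.06, -0.25, 0, 0, 0]]])

```text
time: 25.75
ee_pos: [0.6337, -0.0266, 0.247]
tcp_rot: [[-0.002, 1.0, -0.001], [1.0, 0.002, -0.0], [-0.0, -0.001, -1.0]]
ft_force: [-0.0, -0.3, 0.1]
grip_width: 0.0913
finger_force: 0.0
```

```bash
python3 - <<'E'
from h import *
s,f=wrist();print(s["ee_pos"])
fr=f["frame"].copy()
for q in finder.silhouettes("wrist","dial")[:2]: print(q["p"],q["at"],onz(f,q["at"],.09))
for q in finder.look_for("wrist","dial_mark")[:2]: print("mark",q["p"],q["at"],onz(f,q["at"],.094))
c=proj(f,(.6345,.1315,.1));print(c,proj(f,(.6345,.1315,.094)))
cv2.imwrite("pics/w4.png",cv2.resize(fr[:300,100:],None,fx=1.7,fy=1.7,interpolation=2))
np.savez("w4.npz",frame=fr,**{k:np.array(f[k]) for k in("intrinsics","R","t")})
f=grab_frame("side")
for n,mod,p0 in[("canister_tall",lambda p:cyl(*p,up(TALL,.064)),[.631,-.012]),("canister_short",lambda p:cyl(*p,up(SHORT,.064)),[.627,-.141])]:
    for q in finder.silhouettes("side",n)[:2]: print(n,q["p"],q["at"],fit([f],[q["region"]],mod,p0))
E
```

```text
[ 0.63371921 -0.0266193   0.24696394]
0.67 [280.7, 29.0] [0.63560422 0.12692249 0.09      ]
mark 0.55 [277.8, 93.1] [0.63300443 0.07015734 0.094     ]
[279.59956878  20.45861441] [279.55948851  22.31293378]
canister_tall 0.8 [296.4, 209.9] (array([ 0.6316, -0.0062]), np.float64(0.92))
canister_short 0.61 [303.2, 255.1] (array([ 0.6293, -0.1404]), np.float64(0.899))
canister_short 0.23 [300.7, 274.8] (array([ 0.6105, -0.1753]), np.float64(0.22))
```

View pics/w4.png

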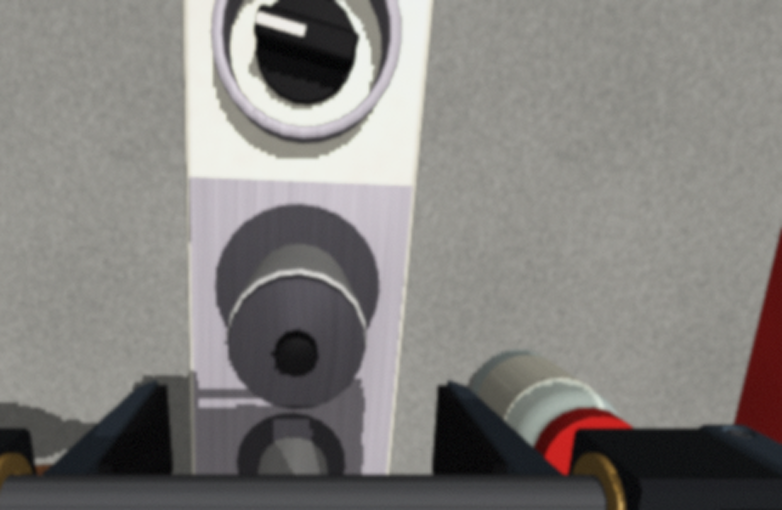

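Emit:
servo_tool(motion=[[[0.3, 0, 0, 0, 0, 0], [0.6, 0, 0, 0, 0, 0], [0.6, 0, 0, 0, 0, 0], [0.6, 0, 0, 0, 0, 0], [0.6, 0, 0, 0, 0, 0]]])

```text
time: 26.55
ee_pos: [0.6341, 0.0436, 0.2478]
tcp_rot: [[0.001, 1.0, 0.0], [1.0, -0.001, -0.0], [-0.0, 0.0, -1.0]]
ft_force: [0.2, 0.2, -0.0]
grip_width: 0.0914
finger_force: 0.0
```

```bash
python3 - <<'E'
from h import *
s,f=wrist();print(s["ee_pos"])
fr=f["frame"].copy()
# rectify to world plane z=.1: 0.4 mm per px, x up, y left, centred (.6345,.1315)
c0=(.6345,.1315);m=.0003;N=500
src=np.float32([proj(f,(c0[0]+u*.07,c0[1]+v*.07,.1)) for u,v in[(1,1),(1,-1),(-1,1),(-1,-1)]])
dst=np.float32([[250-v*.07/m,250-u*.07/m] for u,v in[(1,1),(1,-1),(-1,1),(-1,-1)]])
w=cv2.warpPerspective(fr,cv2.getPerspectiveTransform(src,dst),(N,N),flags=cv2.INTER_CUBIC);cv2.imwrite("pics/w5.png",w)
g=w.min(2)
d=np.hypot(*np.mgrid[-250:250,-250:250])
k=((g>150)&(d<27e-3/m)).astype(np.uint8)
n,l,st,ce=cv2.connectedComponentsWithStats(k)
for i in range(1,n):
    if st[i,4]>80:print(st[i],ce[i].round(),cv2.minAreaRect(np.argwhere(l==i)[:,::-1].astype(np.float32)))
for q in finder.silhouettes("wrist","dial")[:2]: print(q["p"],q["at"],onz(f,q["at"],.09))
for q in finder.look_for("wrist","dial_mark")[:2]: print("mark",q["p"],q["at"],onz(f,q["at"],.094))
E
```

```text
[0.63405387 0.04355673 0.24775949]
[ 216  252   36   86 1487] [233. 294.] ((233.30186462402344, 294.0531311035156), (18.018125534057617, 86.2732162475586), 14.743562698364258)
0.95 [281.2, 102.4] [0.63712126 0.13184518 0.09      ]
0.63 [267.8, 327.8] [ 0.62137933 -0.13050829  0.09      ]
mark 0.66 [274.8, 134.1] [0.63070123 0.1013199  0.094     ]
```

View pics/w5.png

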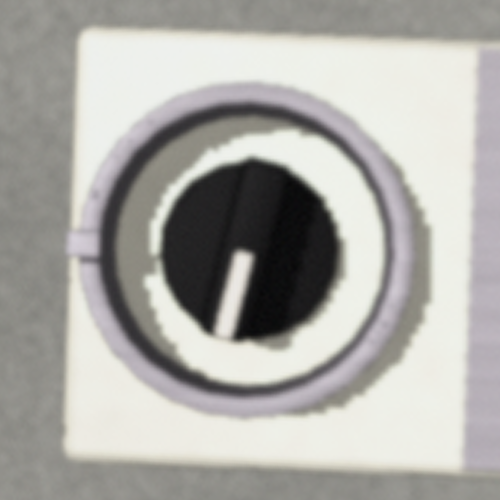

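Emit:
servo_tool(motion=[[[0.3, 0.01, 0, 0, 0, -0.04], [0.6, 0.01, 0, 0, 0, -0.09], [0.74, 0.01, 0, 0, 0, -0.135], [0.74, 0.01, 0, 0, 0, -0.18], [0.74, 0.01, 0, 0, 0, -0.225], [0.74, 0.01, 0, 0, 0, -0.27], [0.74, 0.01, 0, 0, 0, -0.315], [0.74, 0.01, 0, 0, 0, -0.36], [0.74, 0.01, 0, 0, 0, -0.405], [0.74, 0.01, 0, 0, 0, -0.418]]], hand=0.56)

```text
time: 27.7
ee_pos: [0.6353, 0.1326, 0.2478]
tcp_rot: [[-0.968, 0.25, 0.0], [0.25, 0.968, -0.0], [-0.0, -0.0, -1.0]]
ft_force: [1.0, -0.4, 0.0]
grip_width: 0.0398
finger_force: 0.0
```

Emit:
servo_tool(motion=[[[0, 0, 0.3, 0, 0, 0], [0, 0, 0.6, 0, 0, 0], [0, 0, 0.9, 0, 0, 0], [0, 0, 1, 0, 0, 0], [0, 0, 1, 0, 0, 0], [0, 0, 1, 0, 0, 0]]])

```text
time: 28.3
ee_pos: [0.6361, 0.1332, 0.1292]
tcp_rot: [[-0.967, 0.255, 0.002], [0.255, 0.967, 0.0], [-0.002, 0.001, -1.0]]
ft_force: [0.2, -0.4, 0.4]
grip_width: 0.0403
finger_force: 0.0
```

Emit:
servo_tool(motion=[[[0, 0, 0.1, 0, 0, 0], [0, 0, 0.2, 0, 0, 0], [0, 0, 0.3, 0, 0, 0], [0, 0, 0.4, 0, 0, 0], [0, 0, 0.45, 0, 0, 0], [0, 0, 0.45, 0, 0, 0]]])

```text
time: 28.9
ee_pos: [0.6345, 0.1332, 0.0725]
tcp_rot: [[-0.967, 0.255, -0.002], [0.255, 0.967, -0.0], [0.002, -0.001, -1.0]]
ft_force: [-0.0, -0.1, -0.3]
grip_width: 0.0403
finger_force: 0.0
```

Emit:
servo_tool(motion=[[[0, 0, 0, 0, 0, 0], [0, 0, 0, 0, 0, 0], [0, 0, 0, 0, 0, 0], [0, 0, 0, 0, 0, 0], [0, 0, 0, 0, 0, 0]]], hand=1, squeeze=15)

```text
time: 29.4
ee_pos: [0.6355, 0.1333, 0.0742]
tcp_rot: [[-0.967, 0.255, 0.001], [0.255, 0.967, 0.0], [-0.001, 0.0, -1.0]]
ft_force: [-1.6, -1.2, 4.2]
grip_width: 0.016
finger_force: 15.0
```

Emit:
servo_tool(motion=[[[0, 0, 0, 0, 0, 0.04], [0, 0, 0, 0, 0, 0.085], [0, 0, 0, 0, 0, 0.13], [0, 0, 0, 0, 0, 0.175], [0, 0, 0, 0, 0, 0.22], [0, 0, 0, 0, 0, 0.265], [0, 0, 0, 0, 0, 0.31], [0, 0, 0, 0, 0, 0.355], [0, 0, 0, 0, 0, 0.4], [0, 0, 0, 0, 0, 0.432]]])

```text
time: 30.4
ee_pos: [0.6355, 0.1333, 0.0742]
tcp_rot: [[0.05, 0.999, 0.001], [0.999, -0.05, 0.0], [0.0, 0.001, -1.0]]
ft_force: [-0.4, -0.7, 4.5]
grip_width: 0.0161
finger_force: 15.0
```

Emit:
servo_tool(motion=[[[0, 0, 0, 0, 0, 0], [0, 0, 0, 0, 0, 0], [0, 0, 0, 0, 0, 0]]])

```text
time: 30.7
ee_pos: [0.6354, 0.1333, 0.0742]
tcp_rot: [[0.042, 0.999, 0.001], [0.999, -0.042, 0.0], [0.0, 0.001, -1.0]]
ft_force: [-1.5, -1.5, 5.9]
grip_width: 0.0159
finger_force: 15.0
```

Emit:
servo_tool(motion=[[[0, 0, 0, 0, 0, 0], [0, 0, 0, 0, 0, 0], [0, 0, 0, 0, 0, 0], [0, 0, 0, 0, 0, 0], [0, 0, 0, 0, 0, 0]]], hand=0.56)

```text
time: 31.2
ee_pos: [0.6351, 0.1333, 0.0737]
tcp_rot: [[0.044, 0.999, -0.0], [0.999, -0.044, -0.0], [-0.0, -0.0, -1.0]]
ft_force: [-1.0, 0.1, 0.3]
grip_width: 0.0401
finger_force: 0.0
```

Emit:
servo_tool(motion=[[[0, 0, -0.1, 0, 0, 0], [0, 0, -0.2, 0, 0, 0], [0, 0, -0.4, 0, 0, 0], [0, 0, -0.7, 0, 0, 0], [0, 0, -1, 0, 0, 0]]])

```text
time: 31.7
ee_pos: [0.635, 0.1333, 0.1961]
tcp_rot: [[0.044, 0.999, 0.0], [0.999, -0.044, 0.0], [0.0, 0.0, -1.0]]
ft_force: [0.2, 0.5, -0.7]
grip_width: 0.0403
finger_force: 0.0
```

Emit:
servo_tool(motion=[[[0, 0, -0.3, 0, 0, 0], [0, 0, -0.46, 0, 0, 0], [-0.3, 0, -0.46, 0, 0, 0], [-0.6, 0, -0.46, 0, 0, 0], [-0.74, 0, -0.46, 0, 0, 0], [-0.74, 0, -0.46, 0, 0, 0], [-0.74, 0, -0.46, 0, 0, 0]]])

```text
time: 32.4
ee_pos: [0.6314, 0.0449, 0.2496]
tcp_rot: [[0.045, 0.999, 0.001], [0.999, -0.045, 0.0], [0.0, 0.001, -1.0]]
ft_force: [0.7, 0.3, -1.0]
grip_width: 0.0399
finger_force: 0.0
```

```bash
python3 - <<'E'
from h import *
s,f=wrist();print(s["ee_pos"])
fr=f["frame"].copy()
c0=(.635,.1325);m=.0003;N=500
q4=[(1,1),(1,-1),(-1,1),(-1,-1)]
src=np.float32([proj(f,(c0[0]+u*.07,c0[1]+v*.07,.1)) for u,v in q4]);dst=np.float32([[250-v*.07/m,250-u*.07/m] for u,v in q4])
w=cv2.warpPerspective(fr,cv2.getPerspectiveTransform(src,dst),(N,N),flags=cv2.INTER_CUBIC)
k=((w.min(2)>150)&(np.hypot(*np.mgrid[-250:250,-250:250])<90)).astype(np.uint8)
n,l,st,ce=cv2.connectedComponentsWithStats(k)
for i in range(1,n):
    if st[i,4]>80:print(st[i],ce[i].round(),cv2.minAreaRect(np.argwhere(l==i)[:,::-1].astype(np.float32)))
f=grab_frame("side");sd=f["frame"][90:420,110:420];sd=cv2.resize(sd,(470,500))
cv2.imwrite("pics/w6.png",cv2.resize(np.hstack([w,sd]),(800,412)))
E
```

```text
[0.63137938 0.0449381  0.24962572]
[165 161 142  61 384] [221. 178.] ((230.1416015625, 182.07232666015625), (38.381900787353516, 146.8400421142578), 73.78662109375)
[ 161  239   85   21 1525] [202. 249.] ((202.97482299804688, 248.78382873535156), (84.27791595458984, 19.05516242980957), 1.1233028173446655)
```

View pics/w6.png

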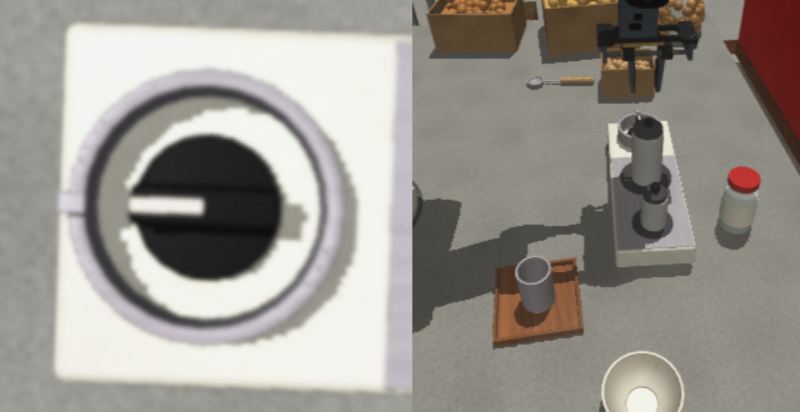

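Left panel: the white pointer runs from about (205,206) to (130,205) and points at the rib near (71,203), within about 1°. Right panel: the cup stands in the tray (537,285), the tall canister is on the large disc (645,155) and the short one on the small disc (655,215). The other objects look undisturbed and the gripper is clear, so I'm handing in.

```bash
python3 -c "
from plant import arm;print(arm.finish_job())"
```

```text
the job is handed in; nothing more can be done
None
```

The job is handed in at about 32 s of the 72 s limit: the cup stands in the tray, the tall canister is on the large disc, the short one is on the small disc, and the dial pointer is at the rib to within about 1–1.5° in the last picture.

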